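# Seat the alignment pin in the inclined bush of the laser bench mount

### The arm

A 6-joint arm with a two-finger parallel gripper is mounted at the origin on the work surface. World frame = base frame: x ahead of the robot, y to its left, z up, the work surface at z = 0. Lengths are in m, angles in rad, forces in N, time in s.
With the tool pointing down it reaches from about 0.35 to 0.85 m from the base axis. Payload 8.1 kg.
Tool frame: the origin (TCP) lies midway between the tips of the shut fingers; the grasp point (between the pads) lies 19 mm behind it; z points along the fingers, y is the direction in which the jaws open and shut (so a half turn about z gives the same grasp; the last joint's range is limited). The gripper opens to 93 mm and grips with 3 to 60 N. Pads are 15 mm wide; open, the fingers measure 128 mm over their backs; the gripper's body (75 mm by 188 mm) begins 65 mm behind the grasp point.
Start: joints at [1.143, 0.13, 1.488, -0, 1.523, -0.085], TCP at [0.202, 0.565, 0.181] pointing down, gripper open.
Joint ranges: [-2.96, 2.96], [-0.89, 2.26], [0.02, 2.5], [-1.34, 4.48], [0, 2.73], [-2.66, 2.66]. Speed limits (rad/s): [2.39, 2.39, 2.79, 3.14, 3.14, 3.14].

### API

Orientations are given as a rotation vector (axis times angle).
In Python, from plant import robot gives the robot as it stands. The module is installed in compiled form; this text tells all that it offers.
- The arm moves only by the shell command python3 -m pendant 'ROWS' [FORCE]. ROWS is JSON, a list of rows, each an object with "translation": the shift along the tool's x, y, z in mm, a list of three; "twist": the turn, a rotation vector about the tool's x, y, z in rad, a list of three; "grip": the opening, from -1 (shut) to 1 (fully open). A call has exactly 10 rows; each row shifts and turns the pose as measured when the row begins, along the tool's axes as they then stand; what a row does not reach is not made up. A row lasts 1/10 s, in which the tool goes at most 50 mm and 8.59 degrees, less where a joint would pass 70% of its speed; a pose out of reach is approached as far as the arm can. A call is refused whole if a number of a shift passes 50 or a number of a turn 0.15, either way. A call with a gripper value outside its range is refused whole. The fingers move at their own pace and stop on an object; FORCE is the grip in N (left out, the last holds). Time passes only in rows, so rows that do not move let the fingers close, or fill a call up. It gives the time, the measured TCP pose, the force and the opening at its end, in the units of the state.
- robot.read_state(): the state, without advancing time (a new reading comes with each control period).
- robot.read_camera(name): name is "scene" or "top" or "wrist"; returns (picture, depth): 400x640x3 uint8, red, green, blue; 400x640 float32, m along the optical axis (not along the pixel's ray), 0 where there is no reading.
- robot.camera_info(name): a dict with "vertical_fov" (degrees; the focal length in pixels is half the picture's height over the tangent of half this angle, whatever the lens; pixels are square), "cx", "cy" (the principal point, pixels), "cam_to_world" (4x4, takes a point from camera to world coordinates). Camera axes: x right, y up, looking along -z (the intrinsics and any distortion apply to the point x, -y, -z); pixel columns grow to the right and rows downward; lengths in m; the calibration is good to about 2 mm. A picture is of the moment at which its call begins: read the wrist's pose just before it. camera_info takes no time and is no camera call; for the wrist camera it gives the pose at the moment of the call.
- robot.close_job(): hands the job in, once; it reports no verdict.
The state is a dict: "t": time; "q": joint angles; "dq": joint speeds; "joint_torque": joint torques, N m; "tool_pos": TCP position; "orientation": TCP orientation; "force": force on the tool from outside, world axes, zero at the start; "wrist_torque": the same for the moment, N m; "opening": finger opening in m.
Only numpy, scipy, OpenCV 4.12 (cv2) and the standard library are available. Lean on these libraries where they do the work, as an engineer would, in place of code of your own. Each camera call takes 0.05 s, during which the arm holds its last target. There are 200 camera calls.

### The job

Take the pin with the tall square handle out of the stand and fit it in the bore of the inclined mount: hold it leaning a good ten degrees or more off the bore's axis, put its foot a few millimetres into the mouth edge first, and only then straighten it and slide it fully home, collar down on the bush. Let go of it and leave the other two pins, the bottle and the lens ring where they are.

Things in the scene. Friction and masses are not known exactly. Their poses are not given: they have to be found in the camera images.
- pin_center (a point): Centre of the alignment pin, half-way up its 91 mm, on its axis; z points from foot to handle. From the foot up: round steel shank (see pin_tip) 42 mm long; round collar 30 mm diameter, 5 mm thick; dark handle 20 x 20 mm square, 44 mm tall, flats facing x and y, its middle 23.5 mm above this point. 0.16 kg. It hangs upright by its collar in any of the stand's three holes.
- pin_tip (a point): Centre of the flat foot face of the same pin, 45.5 mm below pin_center on its axis; same axes. The shank is 16 mm in diameter, its foot chamfered 1.5 mm wide by 2 mm high.
- mouth (a point): Nominal centre of the bore's mouth on the inclined mount, 98 mm above the table; does not move. z is the bore's axis, out of the mouth, leaning 30 degrees from vertical to the mount's -x. x points up the sloping face, y level across it. Bore 17 mm diameter, 47 mm deep, mouth chamfer 1.5 mm. The true bore is up to 4 mm off this point along y (see mount), exact along x and z.
- mount: Dark steel mount fixed to the table, base plate 150 x 130 x 12 mm; mouth 15 mm to -x of its origin. In its tilted ramp a steel bush block, 66 mm up the slope by 52 mm across, holds the bore. The bush slides stiffly (8 N) along the mouth's y; where it starts is not measured: find it by touch or by eye. Its face is the mouth's plane z = 0; nothing stands above it.
- stand: Grey plastic pin stand, fixed, 75 (x) x 240 (y) x 60 mm high, three 21.5 mm holes in a row along its y axis, 77 mm apart; origin at the centre of its underside.
- pin_round: Another pin in the stand, to be left where it is: round handle 20 mm diameter, 44 mm tall, over a 30 mm collar, thin shank; origin at its foot, which hangs 42 mm below the stand's top.
- pin_knob: Another pin in the stand, to be left where it is: a low round knob 29 mm diameter on a neck, its top 29 mm above the stand's top; origin at its foot, which hangs 42 mm below the stand's top.
- cleaner: White bottle, 44 mm diameter, 110 mm high, standing on the table beyond the work, loose; origin at the centre of its underside.
- lens_ring: Black lens ring, 56 mm diameter, 22 mm high, lying on the table beyond the stand, loose; origin at the centre of its underside.
There are look-alikes about, which are no part of the job. Leave any pink look-alike of the part that bears pin_center alone.

How it is judged:
On the way, in this order (a step that is already met when the one before it is completed fails the run):
1. the leaning pin (7 degrees or more off the bore's axis) has its foot in the mouth, the foot's centre below the plane of the face (z of pin_tip in the frame of mouth between -0.012 and 0 m and angle between the z axis of pin_center and the z axis of mouth, either way round above 0.122 rad and x of pin_tip in the frame of mouth between -0.005 and 0.005 m and y of pin_tip in the frame of mouth between -0.01 and 0.01 m), for 0.1 s.
2. the pin is straightened and fully home, collar on the bush (z of pin_tip in the frame of mouth below -0.0395 m and angle between the z axis of pin_center and the z axis of mouth, either way round below 0.06 rad and x of pin_tip in the frame of mouth between -0.004 and 0.004 m and y of pin_tip in the frame of mouth between -0.009 and 0.009 m), for 0.2 s.
At the end, for the whole second after the job is handed in: The pin is fully home in the bore: its foot 39.5 mm or more below the face (42 mm is collar hard down), its axis within 3.4 degrees of the bore's, its foot within 4 mm up or down the slope and 9 mm across it of the nominal axis; it is released and at rest (all of step 2 and contact force between the fingers and pin below 0.1 N and linear speed of pin below 0.02 m/s); the robot touches nothing.
It fails at once if the round-handled pin is moved more than 15 mm (distance of pin_round from where it was at the start of the episode above 0.015 m).
It fails at once if the low-knob pin is moved more than 15 mm (distance of pin_knob from where it was at the start of the episode above 0.015 m).
It fails at once if the bottle is moved more than 15 mm (distance of cleaner from where it was at the start of the episode above 0.015 m).
It fails at once if the lens ring is moved more than 15 mm (distance of lens_ring from where it was at the start of the episode above 0.015 m).
It also fails if it takes over 53 s, if anything falls off the work surface, if the arm or the gripper's body presses on something with over 40 N, if the wrist force passes 120 N, or if a joint passes its speed limit or range.

## Working session

There is one attempt and no reset: what is moved stays moved. The work goes in short steps, Python scripts to look and compute and a shell command to move; the robot and the scene stay as the last step left them, time stands still between calls to the robot, and variables do not carry over. Pictures are saved under pics/ and viewed, about 8 in all and at most 12, crops included, and the job is handed in when it is done.

```bash
mkdir -p pics; cat > h.py <<'E'
import numpy as np, cv2
from plant import robot
from scipy.spatial.transform import Rotation as R
def cap(name,fn):
    i=robot.camera_info(name); p,d=robot.read_camera(name)
    np.savez('pics/'+fn+'.npz',p=p,d=d,T=i['cam_to_world'],f=200/np.tan(np.radians(i['vertical_fov'])/2),c=[i['cx'],i['cy']])
    cv2.imwrite('pics/'+fn+'.png',p[:,:,::-1]); return i
def cloud(fn):
    z=np.load('pics/'+fn+'.npz'); d=z['d']; v,u=np.mgrid[:400,:640]
    P=np.stack([(u-z['c'][0])/z['f']*d,-(v-z['c'][1])/z['f']*d,-d,np.ones_like(d)],-1)@np.array(z['T']).T
    P=P[...,:3]; P[d==0]=np.nan; return z['p'],P
E
python3 - <<'E'
from h import *
for n in ('top','scene'):
    i=cap(n,n+'0'); print({k:(np.round(v,3) if k=='cam_to_world' else v) for k,v in i.items()})
a=robot.read_state();print(a)
E
```

```text
{'vertical_fov': 56.88718374784413, 'cx': 322.4893204733423, 'cy': 204.38168561772184, 'cam_to_world': array([[ 0.017,  0.982, -0.187,  0.395],
       [-1.   ,  0.019,  0.009, -0.064],
       [ 0.013,  0.187,  0.982,  0.976],
       [ 0.   ,  0.   ,  0.   ,  1.   ]])}
{'vertical_fov': 49.48023196218867, 'cx': 319.56847697485983, 'cy': 205.0025525265729, 'cam_to_world': array([[ 0.638, -0.614,  0.464,  0.989],
       [ 0.77 ,  0.518, -0.373, -0.369],
       [-0.012,  0.596,  0.803,  0.788],
       [ 0.   ,  0.   ,  0.   ,  1.   ]])}
{'t': 0.1, 'q': array([ 1.14257741e+00,  1.31057752e-01,  1.48919357e+00, -3.15643272e-05,
        1.52298627e+00, -8.54163256e-02]), 'dq': array([-1.73450393e-03, -2.84922557e-03, -1.70090257e-03,  9.88210955e-05,
       -8.64563838e-04, -5.17924197e-04]), 'joint_torque': array([ 1.32141118e-03, -5.61344790e+01, -4.93095303e+01,  7.71257398e-02,
        2.91438424e-02, -5.63642743e-05]), 'tool_pos': array([0.20143554, 0.56455993, 0.17999632]), 'orientation': array([-5.35771725e-01, -3.09517580e+00,  2.51139208e-03]), 'force': array([-0.66638814,  0.41528588, -0.6499569 ]), 'wrist_torque': array([ 0.02652869,  0.00303881, -0.03862598]), 'opening': 0.09286758365783393}
```

View pics/top0.png

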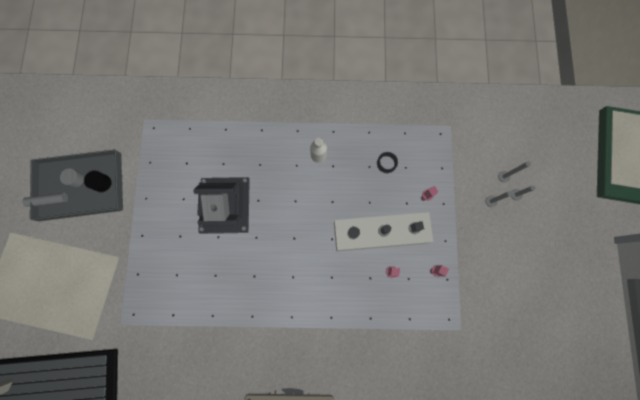

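View pics/scene0.png

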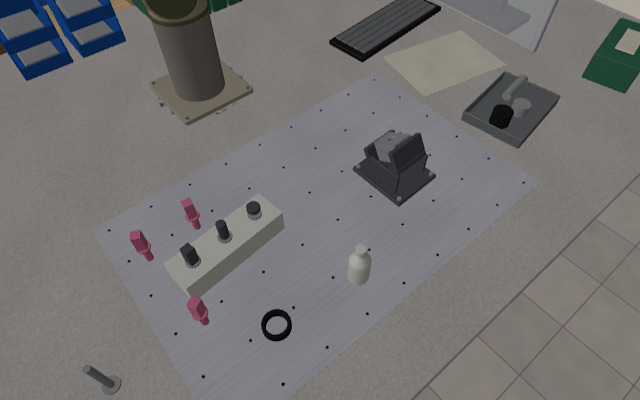

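```bash
python3 - <<'E'
from h import *
p,P=cloud('top0')
def rep(n,u0,u1,v0,v1,z0,z1):
    Q=P[v0:v1,u0:u1].reshape(-1,3); m=(Q[:,2]>z0)&(Q[:,2]<z1); Q=Q[m]
    r=cv2.minAreaRect((Q[:,:2]*1000).astype(np.float32)); print(n,len(Q),Q.mean(0).round(4),np.round(Q[:,2].max(),4),[np.round(x,1) for x in r]); return Q
rep('stand',325,440,205,260,.05,.066)
for n,a,b in (('knob',342,366),('round',374,398),('square',405,432)): rep(n,a,b,212,245,.075,.2)
rep('base',185,260,170,240,.006,.016)
rep('bottle',305,335,130,170,.02,.2); rep('ring',370,405,145,180,.01,.05)
Q=P[196:220,203:226]
print(Q[::4,::3,:].round(3).tolist())
n=Q.reshape(-1,3);n=n[np.isfinite(n[:,0])]
c=np.median(n,0); w=n-c
for k in range(5):
    U,S,V=np.linalg.svd(w-w.mean(0),full_matrices=False); r=(w-w.mean(0))@V[2]; w=w[abs(r)<.006]
print('normal',V[2],len(w),w.mean(0)+c)
a=cv2.resize(p[165:255,180:450],None,fx=2.96,fy=2.96,interpolation=2)
s=cv2.resize(np.load('pics/scene0.npz')['p'][110:220,330:460],None,fx=3,fy=3,interpolation=2)
W=max(a.shape[1],s.shape[1]);o=np.zeros((a.shape[0]+s.shape[0],W,3),np.uint8);o[:a.shape[0],:a.shape[1]]=a;o[a.shape[0]:,:s.shape[1]]=s
cv2.imwrite('pics/crop1.png',o[:,:,::-1])
E
```

```text
stand 2579 [ 0.505  -0.2247  0.0595] 0.0659 [array([ 506.2, -226.3]), array([ 75.6, 240.6]), np.float64(5.9)]
knob 112 [ 0.4975 -0.1489  0.0879] 0.092 [array([ 496.8, -148.8]), array([26.6, 26. ]), np.float64(89.5)]
round 73 [ 0.5046 -0.2239  0.1032] 0.112 [array([ 504.9, -225.9]), array([17.3, 19.2]), np.float64(1.3)]
square 106 [ 0.5128 -0.2999  0.1026] 0.1113 [array([ 513.7, -302.3]), array([19.9, 20. ]), np.float64(10.6)]
base 906 [0.5633 0.1701 0.0109] 0.016 [array([574.1, 182.9]), array([150.3, 143.1]), np.float64(2.4)]
bottle 311 [ 0.7096 -0.0591  0.0737] 0.1116 [array([715.1, -59. ]), array([42.6, 37.2]), np.float64(88.8)]
ring 180 [ 0.6977 -0.2459  0.0195] 0.0249 [array([ 698.1, -245.7]), array([53.4, 54.2]), np.float64(88.5)]
[[[0.574, 0.213, 0.111], [0.574, 0.205, 0.114], [0.574, 0.197, 0.115], [0.575, 0.191, 0.111], [0.575, 0.184, 0.112], [0.576, 0.178, 0.109], [0.575, 0.17, 0.111], [0.579, 0.167, 0.096]], [[0.566, 0.213, 0.107], [0.566, 0.206, 0.108], [0.566, 0.199, 0.108], [0.566, 0.192, 0.108], [0.566, 0.185, 0.106], [0.566, 0.178, 0.107], [0.566, 0.17, 0.108], [0.57, 0.167, 0.092]], [[0.557, 0.215, 0.101], [0.557, 0.207, 0.103], [0.557, 0.199, 0.103], [0.558, 0.193, 0.1], [0.557, 0.185, 0.103], [0.557, 0.178, 0.104], [0.558, 0.171, 0.101], [0.56, 0.166, 0.093]], [[0.548, 0.216, 0.094], [0.548, 0.208, 0.096], [0.548, 0.201, 0.096], [0.551, 0.198, 0.08], [0.552, 0.192, 0.075], [0.549, 0.179, 0.097], [0.549, 0.172, 0.097], [0.55, 0.167, 0.09]], [[0.539, 0.216, 0.092], [0.539, 0.209, 0.09], [0.54, 0.202, 0.09], [0.54, 0.195, 0.088], [0.539, 0.186, 0.094], [0.54, 0.18, 0.092], [0.54, 0.173, 0.09], [0.54, 0.165, 0.094]], [[0.53, 0.217, 0.086], [0.531, 0.21, 0.084], [0.53, 0.202, 0.086], [0.53, 0.194, 0.088], [0.531, 0.189, 0.084], [0.531, 0.18, 0.087], [0.531, 0.174, 0.084], [0.531, 0.166, 0.086]]]
normal [ 0.50412427  0.03188921 -0.86304218] 481 [0.54909693 0.19022899 0.09661355]
```

View pics/crop1.png

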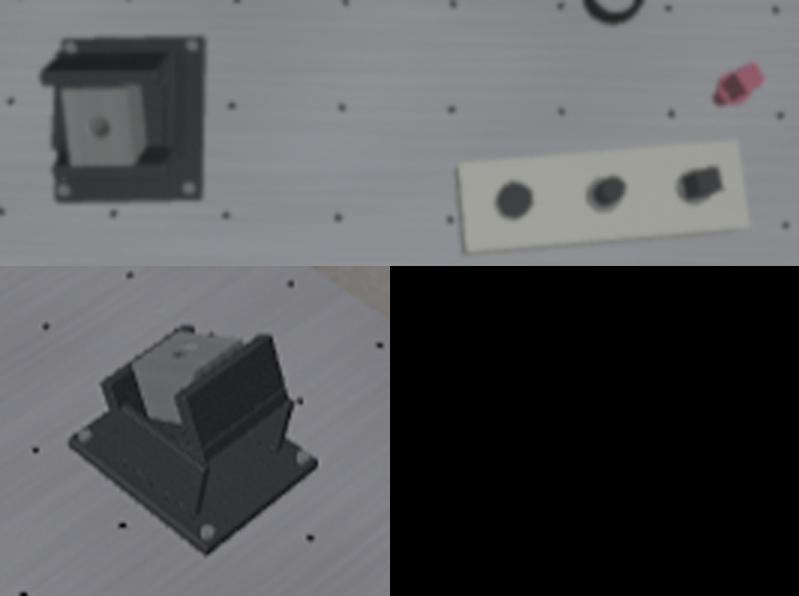

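```bash
cat >> h.py <<'E'
def pose():
    s=robot.read_state(); return np.array(s['tool_pos']),R.from_rotvec(s['orientation'])
def plan(p,Rt,n=10):
    p0,R0=pose(); w=(R0.inv()*Rt).as_rotvec(); d=R0.inv().apply(np.array(p)-p0)
    M=sum(R.from_rotvec(w/n*k).as_matrix() for k in range(n))
    t=np.linalg.solve(M,d)
    print('total',(d*1000).round(1),w.round(3),'row: mm',(t*1000).round(2),'rad',(w/n).round(4))
def frame(z,y):  # rotation with tool z, tool y (approx)
    z=np.array(z,float)/np.linalg.norm(z); y=np.array(y,float)-np.dot(y,z)*z; y/=np.linalg.norm(y)
    return R.from_matrix(np.column_stack([np.cross(y,z),y,z]))
E
python3 - <<'E'
from h import *
i=robot.camera_info('wrist'); p,r=pose(); T=np.array(i['cam_to_world'])
print('tool->cam', r.inv().apply(T[:3,3]-p).round(4)); print((r.inv().as_matrix()@T[:3,:3]).round(3), i['vertical_fov'],i['cx'],i['cy'])
print(r.as_matrix().round(3))
pp,P=cloud('top0'); print('robot pix?')
# plane fit of bush, bore axis via pixel
z=np.load('pics/top0.npz');T=z['T'];f=z['f'];c=z['c']
d=T[:3,:3]@np.array([(213.8-c[0])/f,-(207.9-c[1])/f,-1]); o=T[:3,3]
n=np.array([-.504,-.032,.863]);q=np.array([.5491,.1902,.0966])
m=o+d*np.dot(q-o,n)/np.dot(d,n); print('mouth',m)
u=np.array([np.cos(.05),np.sin(.05),0]); ba=np.array([-.5*u[0],-.5*u[1],.866])
plan(m+ba*.16+np.array([-.0,0,0.02]),frame(-ba,u),16)
E
```

```text
tool->cam [ 0.0777 -0.0023 -0.2038]
[[ 0.001  0.96   0.28 ]
 [ 1.    -0.001 -0.   ]
 [-0.     0.28  -0.96 ]] 60.22914611718885 323.1783913743682 199.62768384450763
[[-0.942  0.336 -0.001]
 [ 0.336  0.942 -0.002]
 [ 0.    -0.002 -1.   ]]
robot pix?
mouth [0.54876851 0.18926982 0.09637191]
total [-379.4 -267.5  -74.5] [-0.463 -0.307  1.15 ] row: mm [-31.09  -1.12  -3.46] rad [-0.0289 -0.0192  0.0719]
```

```bash
R='{"translation":[-31,-1,-3.5],"twist":[-0.029,-0.019,0.072],"grip":1}'; 
python3 -m pendant '[{"translation":[-31,-1,-3.5],"twist":[-0.029,-0.019,0.072],"grip":1},{"translation":[-31,-1,-3.5],"twist":[-0.029,-0.019,0.072],"grip":1},{"translation":[-31,-1,-3.5],"twist":[-0.029,-0.019,0.072],"grip":1},{"translation":[-31,-1,-3.5],"twist":[-0.029,-0.019,0.072],"grip":1},{"translation":[-31,-1,-3.5],"twist":[-0.029,-0.019,0.072],"grip":1},{"translation":[-31,-1,-3.5],"twist":[-0.029,-0.019,0.072],"grip":1},{"translation":[-31,-1,-3.5],"twist":[-0.029,-0.019,0.072],"grip":1},{"translation":[-31,-1,-3.5],"twist":[-0.029,-0.019,0.072],"grip":1},{"translation":[-31,-1,-3.5],"twist":[-0.029,-0.019,0.072],"grip":1},{"translation":[-31,-1,-3.5],"twist":[-0.029,-0.019,0.072],"grip":1}]'
python3 - <<'E'
from h import *
m=np.array([.5488,.1893,.0964])
u=np.array([np.cos(.05),np.sin(.05),0]); ba=np.array([-.5*u[0],-.5*u[1],.866])
plan(m+ba*.16+np.array([-.0,0,0.02]),frame(-ba,u),8)
E
```

```text
t: 1.1
tool_pos: [0.4293, 0.3564, 0.2239]
orientation: [1.497, 2.463, 0.355]
force: [-0.2, 1.3, -0.0]
opening: 0.093
total [-172.5  -33.3  -30.7] [-0.173 -0.105  0.41 ] row: mm [-22.26   0.04  -3.05] rad [-0.0216 -0.0132  0.0512]
```

```bash

python3 -m pendant '[{"translation":[-22,0,-3],"twist":[-0.022,-0.013,0.051],"grip":1},{"translation":[-22,0,-3],"twist":[-0.022,-0.013,0.051],"grip":1},{"translation":[-22,0,-3],"twist":[-0.022,-0.013,0.051],"grip":1},{"translation":[-22,0,-3],"twist":[-0.022,-0.013,0.051],"grip":1},{"translation":[-22,0,-3],"twist":[-0.022,-0.013,0.051],"grip":1},{"translation":[-22,0,-3],"twist":[-0.022,-0.013,0.051],"grip":1},{"translation":[-22,0,-3],"twist":[-0.022,-0.013,0.051],"grip":1},{"translation":[-22,0,-3],"twist":[-0.022,-0.013,0.051],"grip":1},{"translation":[0,0,0],"twist":[0,0,0],"grip":1},{"translation":[0,0,0],"twist":[0,0,0],"grip":1}]'
python3 - <<'E'
from h import *
cap('wrist','w1')
E
```

```text
t: 2.1
tool_pos: [0.4668, 0.1757, 0.2512]
orientation: [1.899, 1.954, 0.534]
force: [-0.4, 0.2, 0.6]
opening: 0.093
```

View pics/w1.png

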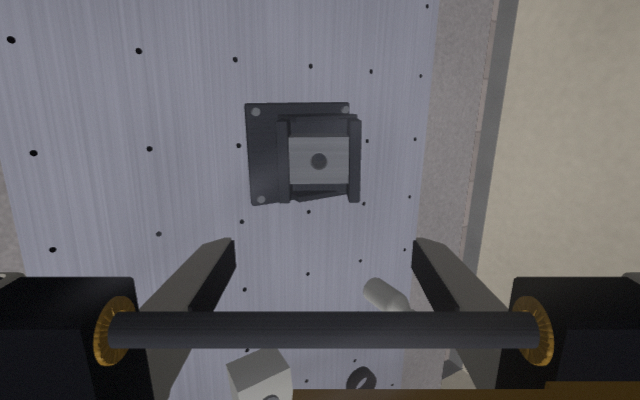

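```bash
python3 - <<'E'
from h import *
p,P=cloud('w1'); z=np.load('pics/w1.npz');T=z['T'];f=z['f'];c=z['c']
Q=P[139:181,293:346].reshape(-1,3); Q=Q[np.isfinite(Q[:,0])]
w=Q
for k in range(8):
    m=w.mean(0);V=np.linalg.svd(w-m,full_matrices=False)[2]; r=(Q-m)@V[2]; w=Q[abs(r)<.003]
n=V[2]*np.sign(V[2][2]);print('n',n.round(4),len(w),m.round(4),np.degrees(np.arctan2(n[1],-n[0])),np.degrees(np.arccos(n[2])))
def proj(u,v,q,n):
    d=T[:3,:3]@np.array([(u-c[0])/f,-(v-c[1])/f,-1]);o=T[:3,3];return o+d*np.dot(q-o,n)/np.dot(d,n)
g=cv2.cvtColor(p,cv2.COLOR_RGB2GRAY); sub=g[148:174,306:332]; print(np.median(sub),sub.min())
mk=(sub<(int(np.median(sub))+int(sub.min()))/2); v,u=np.nonzero(mk); print(len(u),u.mean()+306,v.mean()+148,u.min()+306,u.max()+306,v.min()+148,v.max()+148)
b=proj(u.mean()+306,v.mean()+148,m,n); print('bore',b)
# face centre by bright region
_,lab,st,ce=cv2.connectedComponentsWithStats(((g>95)&(np.abs(((P-m)@n))<.006)).astype(np.uint8))
print([ (s.tolist(),q) for s,q in zip(st,ce) if 1500<s[4]<20000])
# screws / base at z=.012
for uv in ((256,112),(346,110),(262,200)): print(uv,proj(*uv,[0,0,.012],np.array([0,0,1.])).round(4))
for uv in ((246,104),(250,206),(349,102)): print(uv,proj(*uv,[0,0,.012],np.array([0,0,1.])).round(4))
E
```

```text
n [-0.4986 -0.0201  0.8666] 2043 [0.5503 0.1903 0.0983] -2.305939703162356 29.9314965859563
103.0 53
200 318.535 160.995 311 326 153 169
bore [0.54986846 0.18869731 0.09798777]
[([103, 0, 70, 293, 6945], array([139.0562995 , 135.83311735])), ([289, 137, 60, 47, 2427], array([318.43139679, 159.73918418]))]
(256, 112) [0.5099 0.2385 0.012 ]
(346, 110) [0.642  0.2428 0.012 ]
(262, 200) [0.515  0.1267 0.012 ]
(246, 104) [0.4977 0.2476 0.012 ]
(250, 206) [0.4985 0.1206 0.012 ]
(349, 102) [0.6465 0.2537 0.012 ]
```

```bash
python3 - <<'E'
from h import *
plan([.513,-.301,.25],frame([0,0,-1],[np.cos(.105),np.sin(.105),0]),15)
E
```

```text
total [-478.1   27.9   16. ] [ 0.53   0.017 -0.075] row: mm [-31.94   0.96   0.42] rad [ 0.0353  0.0011 -0.005 ]
```

```bash

python3 -m pendant '[{"translation":[-32,1,0.4],"twist":[0.035,0.001,-0.005],"grip":1},{"translation":[-32,1,0.4],"twist":[0.035,0.001,-0.005],"grip":1},{"translation":[-32,1,0.4],"twist":[0.035,0.001,-0.005],"grip":1},{"translation":[-32,1,0.4],"twist":[0.035,0.001,-0.005],"grip":1},{"translation":[-32,1,0.4],"twist":[0.035,0.001,-0.005],"grip":1},{"translation":[-32,1,0.4],"twist":[0.035,0.001,-0.005],"grip":1},{"translation":[-32,1,0.4],"twist":[0.035,0.001,-0.005],"grip":1},{"translation":[-32,1,0.4],"twist":[0.035,0.001,-0.005],"grip":1},{"translation":[-32,1,0.4],"twist":[0.035,0.001,-0.005],"grip":1},{"translation":[-32,1,0.4],"twist":[0.035,0.001,-0.005],"grip":1}]'
python3 - <<'E'
from h import *
plan([.513,-.301,.25],frame([0,0,-1],[np.cos(.105),np.sin(.105),0]),8)
E
```

```text
t: 3.15
tool_pos: [0.5017, -0.141, 0.2482]
orientation: [2.018, 2.259, 0.187]
force: [0.7, 0.4, 0.1]
opening: 0.0934
total [-160.3   -6.3   -3.2] [ 0.163 -0.003  0.007] row: mm [-20.04  -0.75  -0.32] rad [ 0.0204 -0.0004  0.0009]
```

```bash

python3 -m pendant '[{"translation":[-20,-0.75,-0.3],"twist":[0.02,0,0.001],"grip":1},{"translation":[-20,-0.75,-0.3],"twist":[0.02,0,0.001],"grip":1},{"translation":[-20,-0.75,-0.3],"twist":[0.02,0,0.001],"grip":1},{"translation":[-20,-0.75,-0.3],"twist":[0.02,0,0.001],"grip":1},{"translation":[-20,-0.75,-0.3],"twist":[0.02,0,0.001],"grip":1},{"translation":[-20,-0.75,-0.3],"twist":[0.02,0,0.001],"grip":1},{"translation":[-20,-0.75,-0.3],"twist":[0.02,0,0.001],"grip":1},{"translation":[-20,-0.75,-0.3],"twist":[0.02,0,0.001],"grip":1},{"translation":[0,0,0],"twist":[0,0,0],"grip":1},{"translation":[0,0,0],"twist":[0,0,0],"grip":1}]'
python3 - <<'E'
from h import *
cap('wrist','w2')
p,P=cloud('w2')
# handle top region near expected
m=(P[...,2]>.098)&(P[...,2]<.112)&(np.hypot(P[...,0]-.513,P[...,1]+.301)<.03)
Q=P[m]; print(len(Q),Q.mean(0),cv2.minAreaRect((Q[:,:2]*1000).astype(np.float32)))
v,u=np.nonzero(m); print(u.min(),u.max(),v.min(),v.max(),cv2.minAreaRect(np.column_stack([u,v]).astype(np.float32)))
E
```

```text
t: 4.15
tool_pos: [0.5215, -0.3049, 0.2378]
orientation: [-2.072, -2.332, 0.003]
force: [-1.0, -0.2, 0.3]
opening: 0.0931
432 [ 0.51478437 -0.3042827   0.10839826] ((514.9011840820312, -305.02630615234375), (19.976274490356445, 19.936363220214844), 10.940451622009277)
309 330 168 190 ((319.4117431640625, 179.35293579101562), (21.475021362304688, 20.24787712097168), 85.60128784179688)
```

View pics/w2.png

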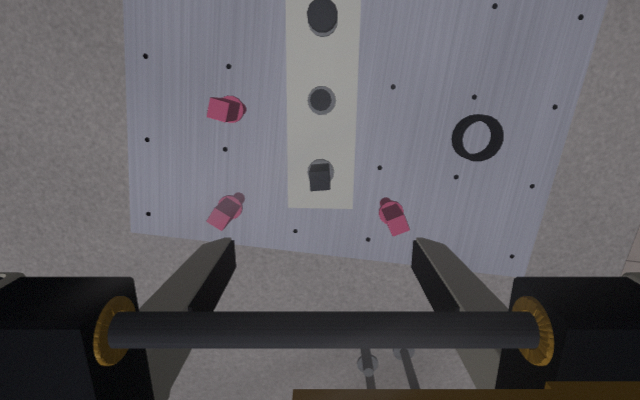

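```bash
python3 - <<'E'
from h import *
p,P=cloud('w2')
for a,b,c,d in ((205,245,190,230),(380,412,195,238)):
    S=P[c:d,a:b]; m=(p[c:d,a:b,0].astype(int)-p[c:d,a:b,1]>40); Q=S[m]; print(Q.min(0).round(3),np.nanmax(Q,0).round(3))
Rt=frame([0,0,-1],[np.cos(.188),np.sin(.188),0])
plan([.5145,-.304,.14],Rt,5); plan([.5145,-.304,.07],Rt,9)
E
```

```text
[nan nan nan] [ 0.425 -0.351  0.093]
[nan nan nan] [ 0.622 -0.333  0.093]
total [ 0.  -5.  97.8] [-0.016 -0.015 -0.07 ] row: mm [ 0.16 -1.12 19.55] rad [-0.0031 -0.0031 -0.014 ]
total [ -1.   -3.9 167.8] [-0.016 -0.015 -0.07 ] row: mm [ 0.03 -0.56 18.64] rad [-0.0017 -0.0017 -0.0078]
```

```bash

python3 -m pendant '[{"translation":[0.2,-1.1,19.5],"twist":[-0.003,-0.003,-0.014],"grip":0.08},{"translation":[0.2,-1.1,19.5],"twist":[-0.003,-0.003,-0.014],"grip":0.08},{"translation":[0.2,-1.1,19.5],"twist":[-0.003,-0.003,-0.014],"grip":0.08},{"translation":[0.2,-1.1,19.5],"twist":[-0.003,-0.003,-0.014],"grip":0.08},{"translation":[0.2,-1.1,19.5],"twist":[-0.003,-0.003,-0.014],"grip":0.08},{"translation":[0,0,0],"twist":[0,0,0],"grip":0.08},{"translation":[0,0,0],"twist":[0,0,0],"grip":0.08},{"translation":[0,0,0],"twist":[0,0,0],"grip":0.08},{"translation":[0,0,0],"twist":[0,0,0],"grip":0.08},{"translation":[0,0,0],"twist":[0,0,0],"grip":0.08}]' 40
python3 - <<'E'
from h import *
Rt=frame([0,0,-1],[np.cos(.188),np.sin(.188),0])
plan([.5145,-.304,.07],Rt,5)
E
```

```text
t: 5.2
tool_pos: [0.5189, -0.297, 0.1424]
orientation: [1.985, 2.425, 0.006]
force: [-0.4, 0.0, -0.9]
opening: 0.0504
total [-5.7 -6.3 72.4] [0.008 0.004 0.011] row: mm [-1.17 -1.21 14.48] rad [0.0016 0.0007 0.0022]
```

```bash

python3 -m pendant '[{"translation":[-3,-3,0],"twist":[0.002,0.001,0.005],"grip":0.08},{"translation":[-2.7,-3.3,0],"twist":[0.002,0.001,0.005],"grip":0.08},{"translation":[0,0,12],"twist":[0,0,0],"grip":0.08},{"translation":[0,0,12],"twist":[0,0,0],"grip":0.08},{"translation":[0,0,12],"twist":[0,0,0],"grip":0.08},{"translation":[0,0,12],"twist":[0,0,0],"grip":0.08},{"translation":[0,0,12],"twist":[0,0,0],"grip":0.08},{"translation":[0,0,6],"twist":[0,0,0],"grip":0.08},{"translation":[0,0,0],"twist":[0,0,0],"grip":0.08},{"translation":[0,0,0],"twist":[0,0,0],"grip":0.08}]' 40
python3 - <<'E'
from h import *
Rt=frame([0,0,-1],[np.cos(.188),np.sin(.188),0])
plan([.5145,-.304,.07],Rt,2)
E
```

```text
t: 6.2
tool_pos: [0.5128, -0.3042, 0.0691]
orientation: [2.003, 2.419, 0.003]
force: [-0.6, 0.1, -0.1]
opening: 0.0501
total [-0.1  1.7 -0.9] [ 0.002 -0.    -0.001] row: mm [-0.05  0.86 -0.44] rad [ 0.0011 -0.0002 -0.0003]
```

Good. Close (35 N), then lift.

```bash

python3 -m pendant '[{"translation":[0,1.7,-1],"twist":[0.002,0,0],"grip":0.08},{"translation":[0,0,0],"twist":[0,0,0],"grip":-1},{"translation":[0,0,0],"twist":[0,0,0],"grip":-1},{"translation":[0,0,0],"twist":[0,0,0],"grip":-1},{"translation":[0,0,0],"twist":[0,0,0],"grip":-1},{"translation":[0,0,0],"twist":[0,0,0],"grip":-1},{"translation":[0,0,0],"twist":[0,0,0],"grip":-1},{"translation":[0,0,0],"twist":[0,0,0],"grip":-1},{"translation":[0,0,0],"twist":[0,0,0],"grip":-1},{"translation":[0,0,0],"twist":[0,0,0],"grip":-1}]' 45
python3 -c "
from h import *
s=robot.read_state();print(s['force'],s['wrist_torque'],s['opening'])"
```

```text
t: 7.2
tool_pos: [0.5163, -0.305, 0.0732]
orientation: [2.001, 2.416, 0.001]
force: [0.3, 0.1, 1.0]
opening: 0.0004
[0.33927285 0.09082764 0.95489731] [-0.02450087  0.09204053 -0.0724413 ] 0.00038810483944330524
```

```bash
python3 - <<'E'
from h import *
cap('wrist','w3'); cap('top','top1'); cap('scene','scene1')
p,P=cloud('w3'); 
m=(P[...,2]>.098)&(P[...,2]<.114)&(np.hypot(P[...,0]-.513,P[...,1]+.301)<.04)
print(m.sum(),P[m].mean(0) if m.any() else 0)
o=np.vstack([p,cv2.resize(np.load('pics/scene1.npz')['p'][180:320,100:340],(640,373))])
cv2.imwrite('pics/v6.png',cv2.resize(o,(496,600))[:,:,::-1])
E
```

```text
608 [ 0.51294178 -0.2969062   0.10687737]
```

View pics/v6.png

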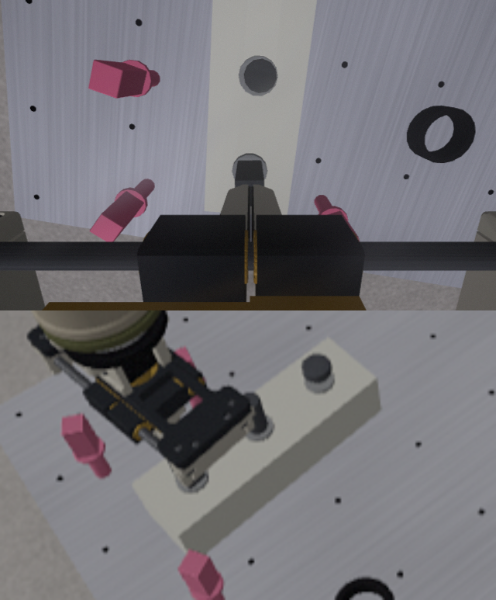

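```bash
python3 - <<'E'
from h import *
p,P=cloud('w3'); g=p.mean(2)
for v in range(196,262,4): print(v,[ (int(g[v,u]),*(P[v,u]*1000).round().astype(int).tolist()) if np.isfinite(P[v,u,0]) else 0 for u in (304,312,320,328,336)])
a=p[180:300,260:380]; s=np.load('pics/scene1.npz')['p'][215:275,150:210]
cv2.imwrite('pics/v7.png',np.hstack([cv2.resize(a,(400,400)),cv2.resize(s,(400,400),interpolation=2)])[:,:,::-1])
E
```

```text
196 [(157, 500, -293, 59), (159, 506, -292, 60), (158, 511, -291, 61), (160, 516, -290, 60), (157, 521, -289, 61)]
200 [(162, 501, -296, 60), (77, 506, -294, 62), (99, 511, -292, 66), (89, 516, -291, 65), (158, 521, -291, 61)]
204 [(154, 501, -298, 60), (109, 506, -295, 66), (107, 511, -295, 65), (106, 516, -294, 65), (96, 522, -293, 65)]
208 [(92, 502, -299, 65), (45, 507, -297, 70), (43, 512, -296, 70), (43, 517, -295, 70), (46, 522, -294, 70)]
212 [(103, 502, -302, 65), (44, 507, -297, 78), (44, 512, -296, 77), (44, 516, -295, 78), (47, 521, -294, 77)]
216 [(98, 503, -305, 65), (44, 507, -297, 84), (45, 512, -296, 85), (44, 516, -295, 85), (45, 521, -294, 86)]
220 [(90, 503, -307, 65), (43, 507, -296, 93), (45, 512, -296, 92), (45, 516, -295, 92), (46, 521, -294, 92)]
224 [(57, 503, -298, 97), (41, 508, -297, 98), (42, 512, -296, 99), (42, 516, -295, 99), (40, 521, -294, 98)]
228 [(42, 503, -297, 104), (44, 508, -297, 104), (43, 512, -296, 104), (45, 516, -295, 105), (44, 520, -294, 105)]
232 [(48, 504, -298, 108), (47, 508, -297, 109), (48, 512, -296, 108), (47, 516, -296, 109), (48, 520, -295, 107)]
236 [(53, 504, -300, 109), (56, 508, -299, 109), (54, 512, -298, 109), (57, 516, -297, 110), (57, 521, -297, 110)]
240 [(60, 505, -302, 109), (74, 508, -299, 114), (51, 512, -299, 114), (70, 516, -297, 115), (75, 520, -297, 114)]
244 [(75, 505, -300, 119), (74, 509, -299, 119), (42, 513, -299, 118), (74, 516, -298, 119), (72, 520, -297, 120)]
248 [(73, 505, -300, 125), (75, 509, -299, 124), (44, 513, -300, 120), (72, 516, -297, 125), (71, 520, -297, 124)]
252 [(69, 505, -300, 129), (71, 509, -299, 128), (36, 513, -299, 127), (73, 516, -298, 127), (71, 520, -297, 130)]
256 [(72, 505, -300, 133), (69, 509, -299, 133), (33, 513, -300, 130), (72, 516, -298, 133), (70, 520, -296, 134)]
260 [(71, 506, -300, 137), (70, 509, -299, 136), (34, 513, -300, 135), (70, 516, -298, 137), (72, 519, -297, 138)]
```

View pics/v7.png

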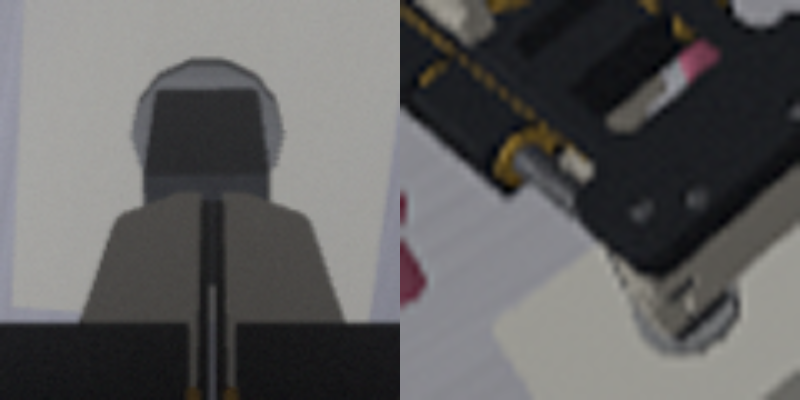

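```bash
python3 - <<'E'
from h import *
p,P=cloud('scene1'); p0,P0=cloud('scene0')
for v in range(236,272,2): print(v,[(int(p[v,u].mean()),*(P[v,u]*1000).round().astype(int).tolist()) if np.isfinite(P[v,u,0]) else 0 for u in (184,188,192,196)],'|',[(int(p0[v,u].mean()),*(P0[v,u]*1000).round().astype(int).tolist()) if np.isfinite(P0[v,u,0]) else 0 for u in (188,192)])
E
```

```text
236 [(31, 582, -307, 236), (31, 586, -302, 237), (30, 590, -297, 237), (31, 595, -293, 238)] | [(126, 415, -273, 2), (129, 421, -267, 2)]
238 [(30, 586, -308, 238), 0, (30, 593, -299, 237), (30, 598, -295, 238)] | [(128, 419, -276, 1), (129, 425, -269, 2)]
240 [(30, 589, -310, 238), (32, 591, -305, 234), (27, 596, -301, 236), (29, 600, -296, 236)] | [(130, 426, -279, 5), (127, 428, -271, -1)]
242 [(32, 593, -312, 238), (29, 596, -307, 237), (30, 600, -303, 237), (28, 604, -298, 237)] | [(108, 426, -280, -1), (139, 431, -274, -3)]
244 [(28, 595, -314, 237), (31, 599, -309, 236), (22, 603, -305, 238), (35, 606, -300, 236)] | [(51, 506, -295, 106), (145, 477, -283, 57)]
246 [(42, 596, -315, 234), (31, 600, -310, 233), (29, 607, -306, 238), (22, 608, -301, 235)] | [(51, 511, -297, 107), (88, 483, -286, 60)]
248 [(30, 603, -317, 239), (27, 606, -313, 239), (30, 609, -308, 238), (17, 611, -303, 234)] | [(52, 517, -299, 110), (52, 519, -293, 107)]
250 [(32, 604, -319, 236), (28, 610, -314, 239), (17, 611, -309, 236), (37, 611, -304, 229)] | [(52, 518, -301, 107), (30, 524, -296, 108)]
252 [
[... 664 characters left out ...]
03, 79)]
262 [(145, 504, -315, 58), (94, 606, -322, 207), (87, 605, -316, 199), (49, 524, -299, 68)] | [(50, 520, -311, 76), (30, 525, -305, 76)]
264 [(153, 507, -318, 58), (117, 603, -323, 198), (49, 526, -307, 71), (113, 527, -301, 65)] | [(95, 515, -312, 63), (30, 524, -307, 69)]
266 [(152, 512, -320, 60), (107, 520, -314, 65), (84, 526, -309, 66), (93, 529, -303, 63)] | [(100, 520, -314, 65), (79, 526, -309, 65)]
268 [(151, 515, -322, 58), (148, 520, -316, 58), (125, 526, -310, 60), (153, 530, -304, 58)] | [(139, 521, -316, 59), (117, 525, -310, 59)]
270 [(151, 519, -324, 58), (152, 524, -318, 59), (152, 529, -312, 59), (152, 532, -306, 56)] | [(142, 524, -318, 59), (143, 528, -312, 57)]
```

```bash
python3 - <<'E'
from h import *
z=np.load('pics/w1.npz')
C=np.array([[.001,.96,.28],[1,-.001,0],[0,.28,-.96]]); o=np.array([.0777,-.0023,-.2038])
for fn in ('w1','w3'):
    z=np.load(f'pics/{fn}.npz'); d=z['d']; v,u=np.mgrid[:400,:640]
    Q=np.stack([(u-z['c'][0])/z['f']*d,-(v-z['c'][1])/z['f']*d,-d],-1)@C.T+o
    m=(d>0)&(d<.235)
    S=Q[m]; print(fn,len(S),'max tool z',np.percentile(S[:,2],[50,90,99,100]).round(4))
    for vv,uu in ((240,230),(245,225),(250,200),(240,420),(242,310),(250,310),(300,150),(300,310)): print(vv,uu,d[vv,uu],(Q[vv,uu]*1000).round(0))
E
```

```text
w1 61023 max tool z [-0.1389 -0.0902 -0.0473 -0.0367]
240 230 0.17635195 [  8. -50. -40.]
245 225 0.16906682 [  9. -50. -48.]
250 200 0.16407055 [  9. -61. -53.]
240 420 0.17453198 [  9.  47. -42.]
242 310 0.51899225 [-129.  -22.  277.]
250 310 0.5232054 [-142.  -22.  277.]
300 150 0.12296381 [  9. -64. -96.]
300 310 0.5447185 [-227.  -23.  275.]
w3 92456 max tool z [-0.1325  0.0133  0.0147  0.0302]
240 230 0.2976267 [-39. -83.  72.]
245 225 0.29846844 [-44. -87.  72.]
250 200 0.29965836 [ -48. -109.   72.]
240 420 0.29824182 [-39.  81.  73.]
242 310 0.17234011 [  9.  -9. -44.]
250 310 0.16339834 [  9.  -9. -54.]
300 150 0.2112676 [ -41. -108.  -18.]
300 310 0.07560742 [  35.   -5. -137.]
```

```bash

python3 -m pendant '[{"translation":[0,0,-6],"twist":[0,0,0],"grip":0.08},{"translation":[0,0,0],"twist":[0,0,0],"grip":0.08},{"translation":[0,0,0],"twist":[0,0,0],"grip":0.08},{"translation":[0,0,0],"twist":[0,0,0],"grip":0.08},{"translation":[0,0,0],"twist":[0,0,0],"grip":0.08},{"translation":[0,0,0],"twist":[0,0,0],"grip":0.08},{"translation":[0,0,0],"twist":[0,0,0],"grip":0.08},{"translation":[0,0,0],"twist":[0,0,0],"grip":0.08},{"translation":[0,0,0],"twist":[0,0,0],"grip":0.08},{"translation":[0,0,0],"twist":[0,0,0],"grip":0.08}]' 45
python3 - <<'E'
from h import *
Rt=frame([0,0,-1],[np.cos(.188),np.sin(.188),0])
plan([.5163,-.305,.034],Rt,6)
E
```

```text
t: 8.35
tool_pos: [0.5163, -0.305, 0.0797]
orientation: [2.001, 2.416, 0.001]
force: [-0.9, -0.1, -0.2]
opening: 0.0502
total [ 0.1 -0.1 45.7] [ 0.003  0.003 -0.001] row: mm [ 0.01 -0.01  7.62] rad [ 0.0005  0.0005 -0.0001]
```

```bash

python3 -m pendant '[{"translation":[0,0,7.6],"twist":[0,0,0],"grip":0.08},{"translation":[0,0,7.6],"twist":[0,0,0],"grip":0.08},{"translation":[0,0,7.6],"twist":[0,0,0],"grip":0.08},{"translation":[0,0,7.6],"twist":[0,0,0],"grip":0.08},{"translation":[0,0,7.6],"twist":[0,0,0],"grip":0.08},{"translation":[0,0,7.6],"twist":[0,0,0],"grip":0.08},{"translation":[0,0,0],"twist":[0,0,0],"grip":0.08},{"translation":[0,0,0],"twist":[0,0,0],"grip":-1},{"translation":[0,0,0],"twist":[0,0,0],"grip":-1},{"translation":[0,0,0],"twist":[0,0,0],"grip":-1}]' 45
python3 -m pendant '[{"translation":[0,0,0],"twist":[0,0,0],"grip":-1},{"translation":[0,0,0],"twist":[0,0,0],"grip":-1},{"translation":[0,0,0],"twist":[0,0,0],"grip":-1},{"translation":[0,0,0],"twist":[0,0,0],"grip":-1},{"translation":[0,0,0],"twist":[0,0,0],"grip":-1},{"translation":[0,0,0],"twist":[0,0,0],"grip":-1},{"translation":[0,0,0],"twist":[0,0,0],"grip":-1},{"translation":[0,0,0],"twist":[0,0,0],"grip":-1},{"translation":[0,0,0],"twist":[0,0,0],"grip":-1},{"translation":[0,0,0],"twist":[0,0,0],"grip":-1}]' 45
```

```text
t: 9.35
tool_pos: [0.5157, -0.3045, 0.0286]
orientation: [2.002, 2.418, 0.001]
force: [0.2, 0.7, -0.9]
opening: 0.0307
t: 10.35
tool_pos: [0.5159, -0.3047, 0.0292]
orientation: [2.002, 2.417, 0.001]
force: [-1.2, -0.7, -1.9]
opening: 0.0199
```

```bash
cat >> h.py <<'E'
E=np.array([-.0005,-.0025,.0112]); YAW=.038; U=np.array([np.cos(YAW),np.sin(YAW),0])
BA=np.array([-.5*U[0],-.5*U[1],.8660]); B=np.array([.5499,.1887,.098]); XS=.866*U+np.array([0,0,.5]); YS=np.cross(BA,XS)
def rt(lean): # lean deg toward vertical
    a=np.radians(30-lean); return frame(np.append(np.sin(a)*U[:2],-np.cos(a)),U)
def tgt(depth,lean,n,dx=0,dy=0):
    r=rt(lean); plan(B-BA*depth+XS*dx+YS*dy-r.apply(E),r,n)
def where():
    p,r=pose(); q=p+r.apply(E)-B; zt=-r.as_matrix()[:,2]
    print('tip in mouth mm',np.round([q@XS*1e3,q@YS*1e3,q@BA*1e3],2),'axis in mouth deg x,y',np.degrees([np.arcsin(zt@XS),np.arcsin(zt@YS)]).round(2), 'F mouth',[round(float(robot.read_state()['force']@k),1) for k in (XS,YS,BA)],'op',robot.read_state()['opening'])
E
python3 -m pendant '[{"translation":[0,0,-10],"twist":[0,0,0],"grip":-1},{"translation":[0,0,-12],"twist":[0,0,0],"grip":-1},{"translation":[0,0,-12],"twist":[0,0,0],"grip":-1},{"translation":[0,0,-12],"twist":[0,0,0],"grip":-1},{"translation":[0,0,-12],"twist":[0,0,0],"grip":-1},{"translation":[0,0,-12],"twist":[0,0,0],"grip":-1},{"translation":[0,0,-12],"twist":[0,0,0],"grip":-1},{"translation":[0,0,-12],"twist":[0,0,0],"grip":-1},{"translation":[0,0,-12],"twist":[0,0,0],"grip":-1},{"translation":[0,0,-4],"twist":[0,0,0],"grip":-1}]' 45
python3 - <<'E'
from h import *
where(); tgt(-.04,12,17)
E
```

```text
t: 11.35
tool_pos: [0.5163, -0.3049, 0.1511]
orientation: [2.0, 2.415, 0.001]
force: [-0.0, -0.1, -1.3]
opening: 0.0197
tip in mouth mm [ -26.44 -492.9    63.62] axis in mouth deg x,y [29.72  0.2 ] F mouth [-0.7, -0.1, -1.1] op 0.01970951970507803
total [482.4 104.2   5.5] [-0.309 -0.02   0.149] row: mm [28.77  4.06  0.86] rad [-0.0182 -0.0012  0.0088]
```

```bash

python3 -m pendant '[{"translation":[28.8,4,0.5],"twist":[-0.018,-0.001,0.009],"grip":-1},{"translation":[28.8,4,0.5],"twist":[-0.018,-0.001,0.009],"grip":-1},{"translation":[28.8,4,0.5],"twist":[-0.018,-0.001,0.009],"grip":-1},{"translation":[28.8,4,0.5],"twist":[-0.018,-0.001,0.009],"grip":-1},{"translation":[28.8,4,0.5],"twist":[-0.018,-0.001,0.009],"grip":-1},{"translation":[28.8,4,0.5],"twist":[-0.018,-0.001,0.009],"grip":-1},{"translation":[28.8,4,0.5],"twist":[-0.018,-0.001,0.009],"grip":-1},{"translation":[28.8,4,0.5],"twist":[-0.018,-0.001,0.009],"grip":-1},{"translation":[28.8,4,0.5],"twist":[-0.018,-0.001,0.009],"grip":-1},{"translation":[28.8,4,0.5],"twist":[-0.018,-0.001,0.009],"grip":-1}]' 45
python3 - <<'E'
from h import *
where(); tgt(-.04,12,8)
E
```

```text
t: 12.35
tool_pos: [0.513, -0.0076, 0.1473]
orientation: [2.029, 2.215, 0.205]
force: [0.2, 0.6, -1.4]
opening: 0.0199
tip in mouth mm [ -19.76 -195.32   55.09] axis in mouth deg x,y [19.16 -0.27] F mouth [-0.5, 0.5, -1.3] op 0.01993026630359354
total [193.9  31.8   8.5] [-0.125 -0.008  0.049] row: mm [24.32  3.4   1.18] rad [-0.0156 -0.001   0.0061]
```

```bash

python3 -m pendant '[{"translation":[24.3,3.4,1.2],"twist":[-0.0156,-0.001,0.006],"grip":-1},{"translation":[24.3,3.4,1.2],"twist":[-0.0156,-0.001,0.006],"grip":-1},{"translation":[24.3,3.4,1.2],"twist":[-0.0156,-0.001,0.006],"grip":-1},{"translation":[24.3,3.4,1.2],"twist":[-0.0156,-0.001,0.006],"grip":-1},{"translation":[24.3,3.4,1.2],"twist":[-0.0156,-0.001,0.006],"grip":-1},{"translation":[24.3,3.4,1.2],"twist":[-0.0156,-0.001,0.006],"grip":-1},{"translation":[24.3,3.4,1.2],"twist":[-0.0156,-0.001,0.006],"grip":-1},{"translation":[24.3,3.4,1.2],"twist":[-0.0156,-0.001,0.006],"grip":-1},{"translation":[0,0,0],"twist":[0,0,0],"grip":-1},{"translation":[0,0,0],"twist":[0,0,0],"grip":-1}]' 45
python3 - <<'E'
from h import *
where(); tgt(-.02,12,4); cap('wrist','w4'); cap('top','top2')
p,P=cloud('w4'); where()
cv2.imwrite('pics/v8.png',cv2.resize(p[130:330,200:440],(720,600),interpolation=2)[:,:,::-1])
E
```

```text
t: 13.35
tool_pos: [0.5244, 0.1996, 0.142]
orientation: [2.012, 2.097, 0.333]
force: [0.1, -1.0, -2.1]
opening: 0.02
tip in mouth mm [-4.5  11.39 40.27] axis in mouth deg x,y [12.02 -0.1 ] F mouth [-1.0, -1.0, -1.8] op 0.019984948713715523
total [-11.4   8.6  18.9] [-0.    -0.002  0.003] row: mm [-2.85  2.15  4.72] rad [-0.0001 -0.0004  0.0008]
tip in mouth mm [-4.16 10.7  40.24] axis in mouth deg x,y [12.   -0.09] F mouth [0.3, -0.6, -2.4] op 0.019740756350112087
```

View pics/v8.png

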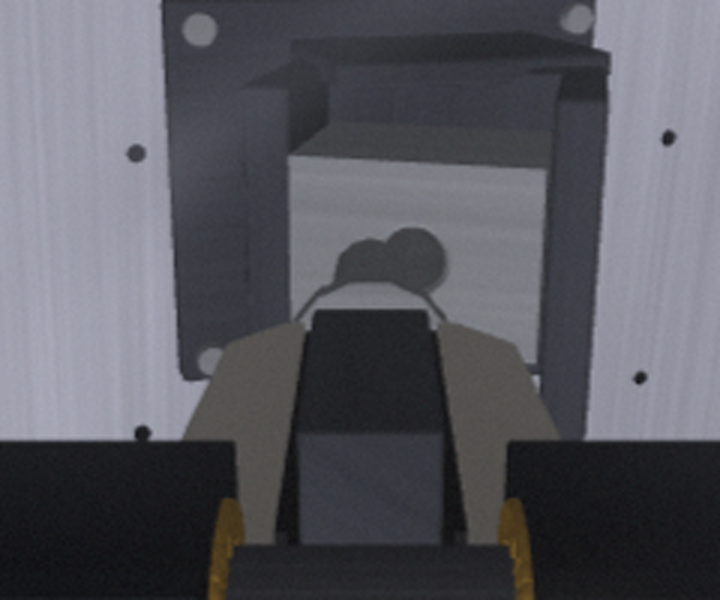

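```bash
python3 - <<'E'
from h import *
z=np.load('pics/w4.npz'); p=z['p']; d=z['d'];T=z['T'];f=z['f'];c=z['c']; v,u=np.mgrid[:400,:640]
_,P=cloud('w4'); tp,tr=pose(); Q=(P-tp)@tr.as_matrix()
S=Q[236:270,310:337]; print('front face tool x',np.nanmedian(S[...,0],1)[::4].round(4),'z',np.nanmedian(S[...,2],1)[::4].round(3))
print('handle y range',[(Q[vv,308:345,1]*1e3).round(0).astype(int)[[0,-1]] for vv in (255,)])
g=p.mean(2)
# bore edge: right/top arc points
pts=[]
for vv in range(203,232):
    for uu in range(352,336,-1):
        if g[vv,uu]<105: pts.append((uu+.5+.0,vv)); break
pts=np.array(pts); print(pts[:,0].tolist())
n=BA
for off in (0,):
  W=[]
  for a,b in pts:
    dd=T[:3,:3]@np.array([(a-c[0])/f,-(b-c[1])/f,-1]);o=T[:3,3];W.append(o+dd*np.dot(B-o,n)/np.dot(dd,n)-B)
  W=np.array(W)*1e3; print(np.c_[W@XS,W@YS].round(1).tolist())
Sf=P[190:215,300:335].reshape(-1,3)-B; print('face height',np.nanmedian(Sf@BA)*1e3)
# shank pixels
for vv in (212,216,220,224): print(vv,[(int(g[vv,uu]),*((P[vv,uu]-B)@np.c_[XS,YS,BA]*1e3).round(0).tolist()) for uu in (318,324,330)])
E
```

```text
front face tool x [0.0101 0.01   0.01   0.0101 0.01   0.01   0.0098 0.01   0.0101] z [-0.042 -0.047 -0.052 -0.057 -0.061 -0.065 -0.068 -0.073 -0.076]
handle y range [array([-8,  8])]
[341.5, 343.5, 344.5, 345.5, 346.5, 347.5, 347.5, 348.5, 348.5, 348.5, 348.5, 348.5, 348.5, 349.5, 348.5, 348.5, 348.5, 347.5, 347.5, 346.5, 344.5, 343.5, 343.5, 343.5, 344.5, 344.5]
[[3.3, 9.0], [4.9, 8.3], [5.7, 7.5], [6.5, 6.8], [7.3, 6.0], [8.1, 5.3], [8.1, 4.5], [8.9, 3.7], [8.9, 2.9], [8.9, 2.1], [8.9, 1.3], [9.0, 0.5], [9.0, -0.3], [9.8, -1.1], [9.0, -2.0], [9.0, -2.8], [9.1, -3.6], [8.3, -4.5], [8.3, -5.3], [7.6, -6.2], [6.0, -7.2], [5.2, -8.1], [5.3, -8.9], [5.3, -9.7], [6.1, -10.5], [6.1, -11.3]]
face height -0.030985271633551328
212 [(65, -5.0, 18.0, 46.0), (63, -0.0, 19.0, 48.0), (64, 3.0, 18.0, 45.0)]
216 [(66, -3.0, 18.0, 54.0), (65, 1.0, 19.0, 55.0), (65, 4.0, 18.0, 52.0)]
220 [(64, -1.0, 19.0, 62.0), (65, 3.0, 19.0, 62.0), (65, 6.0, 18.0, 59.0)]
224 [(92, 5.0, 25.0, 87.0), (96, 8.0, 26.0, 87.0), (89, 11.0, 26.0, 86.0)]
```

```bash
sed -i 's/^E=np.array.*; YAW/E=np.array([0,-.0022,.0112]); YAW/' h.py; python3 - <<'E'
from h import *
where(); tgt(-.01,12,5,dx=-.0007)
E
```

```text
tip in mouth mm [-3.87 11.2  40.18] axis in mouth deg x,y [12.   -0.09] F mouth [0.3, -0.6, -2.4] op 0.019740756350112087
total [-11.2   9.4  28.8] [ 0.    -0.002  0.002] row: mm [-2.24  1.87  5.77] rad [ 0.     -0.0003  0.0003]
```

```bash

python3 -m pendant '[{"translation":[-3.7,3.1,0],"twist":[0,0,0],"grip":-1},{"translation":[-3.7,3.1,0],"twist":[0,0,0],"grip":-1},{"translation":[-3.7,3.1,0],"twist":[0,0,0],"grip":-1},{"translation":[0,0,7],"twist":[0,0,0],"grip":-1},{"translation":[0,0,7],"twist":[0,0,0],"grip":-1},{"translation":[0,0,7],"twist":[0,0,0],"grip":-1},{"translation":[0,0,7],"twist":[0,0,0],"grip":-1},{"translation":[0,0,0],"twist":[0,0,0],"grip":-1},{"translation":[0,0,0],"twist":[0,0,0],"grip":-1},{"translation":[0,0,0],"twist":[0,0,0],"grip":-1}]' 45
python3 - <<'E'
from h import *
where(); tgt(-.01,12,3,dx=-.0007); tgt(.004,12,7,dx=-.0007)
E
```

```text
t: 14.45
tool_pos: [0.5442, 0.1838, 0.1151]
orientation: [2.019, 2.091, 0.329]
force: [1.0, -0.1, -1.0]
opening: 0.0196
tip in mouth mm [-1.04 -4.7   7.21] axis in mouth deg x,y [12.13  0.05] F mouth [0.3, -0.2, -1.3] op 0.01963068669954529
total [ 4.7 -0.3 -2.8] [-0.002  0.001 -0.003] row: mm [ 1.56 -0.09 -0.94] rad [-0.0007  0.0003 -0.0009]
total [ 4.7  2.7 10.9] [-0.002  0.001 -0.003] row: mm [0.67 0.38 1.55] rad [-0.0003  0.0001 -0.0004]
```

```bash

python3 -m pendant '[{"translation":[4.7,0,0],"twist":[0,0,0],"grip":-1},{"translation":[0,0,0],"twist":[0,0,0],"grip":-1},{"translation":[0,0,0],"twist":[0,0,0],"grip":-1},{"translation":[0,1,4],"twist":[0,0,0],"grip":-1},{"translation":[0,0,0],"twist":[0,0,0],"grip":-1},{"translation":[0,0,0],"twist":[0,0,0],"grip":-1},{"translation":[0,0,0],"twist":[0,0,0],"grip":-1},{"translation":[0,0,0],"twist":[0,0,0],"grip":-1},{"translation":[0,0,0],"twist":[0,0,0],"grip":-1},{"translation":[0,0,0],"twist":[0,0,0],"grip":-1}]' 45
python3 - <<'E'
from h import *
where(); tgt(.004,12,1,dx=-.0007)
E
```

```text
t: 15.45
tool_pos: [0.547, 0.1895, 0.1126]
orientation: [2.018, 2.091, 0.331]
force: [0.1, 0.3, -1.5]
opening: 0.0195
tip in mouth mm [0.31 0.95 3.58] axis in mouth deg x,y [1.202e+01 1.000e-02] F mouth [-0.7, 0.3, -1.4] op 0.01954181951387929
total [-0.9  0.6  7.6] [-0.     0.    -0.002] row: mm [-0.94  0.59  7.63] rad [-0.0003  0.0002 -0.0023]
```

```bash

python3 -m pendant '[{"translation":[-0.7,0.5,2.5],"twist":[0,0,0],"grip":-1},{"translation":[0,0,0],"twist":[0,0,0],"grip":-1},{"translation":[0,0.3,2],"twist":[0,0,0],"grip":-1},{"translation":[0,0,0],"twist":[0,0,0],"grip":-1},{"translation":[0,0,1.5],"twist":[0,0,0],"grip":-1},{"translation":[0,0,0],"twist":[0,0,0],"grip":-1},{"translation":[0,0,0],"twist":[0,0,0],"grip":-1},{"translation":[0,0,0],"twist":[0,0,0],"grip":-1},{"translation":[0,0,0],"twist":[0,0,0],"grip":-1},{"translation":[0,0,0],"twist":[0,0,0],"grip":-1}]' 45
python3 - <<'E'
from h import *
where(); tgt(.005,12,1,dx=-.0007)
E
```

```text
t: 16.45
tool_pos: [0.5485, 0.1891, 0.1096]
orientation: [2.019, 2.092, 0.329]
force: [-2.7, -0.1, 0.1]
opening: 0.0197
tip in mouth mm [0.05 0.51 0.26] axis in mouth deg x,y [1.215e+01 1.000e-02] F mouth [-2.3, 0.0, 1.4] op 0.01972268683196309
total [-0.5  0.3  5.3] [-0.003  0.    -0.002] row: mm [-0.5   0.34  5.3 ] rad [-0.0027  0.0002 -0.0024]
```

```bash

python3 -m pendant '[{"translation":[0,-1.2,0],"twist":[0,0,0],"grip":-1},{"translation":[0,0,0],"twist":[0,0,0],"grip":-1},{"translation":[0,0,2.5],"twist":[0,0,0],"grip":-1},{"translation":[0,0,0],"twist":[0,0,0],"grip":-1},{"translation":[0,0,2.5],"twist":[0,0,0],"grip":-1},{"translation":[0,0,0],"twist":[0,0,0],"grip":-1},{"translation":[0,0,0],"twist":[0,0,0],"grip":-1},{"translation":[0,0,0],"twist":[0,0,0],"grip":-1},{"translation":[0,0,0],"twist":[0,0,0],"grip":-1},{"translation":[0,0,0],"twist":[0,0,0],"grip":-1}]' 45
python3 - <<'E'
from h import *
where(); tgt(.005,12,1,dx=-.0007)
E
```

```text
t: 17.45
tool_pos: [0.5491, 0.1892, 0.1032]
orientation: [2.019, 2.092, 0.329]
force: [0.8, 0.7, -1.2]
opening: 0.0196
tip in mouth mm [-2.59  0.54 -5.63] axis in mouth deg x,y [12.15  0.  ] F mouth [0.1, 0.7, -1.4] op 0.01959652746550896
total [-0.5  1.7 -1. ] [-0.003  0.    -0.002] row: mm [-0.53  1.69 -1.02] rad [-0.0026  0.     -0.0025]
```

```bash
python3 - <<'E'
from h import *
tgt(.0055,0,5,dx=-.0015)
E
```

```text
total [-0.5 -1.4 -0.6] [-0.212  0.    -0.002] row: mm [-0.11 -0.26 -0.14] rad [-0.0424  0.0001 -0.0005]
```

```bash

python3 -m pendant '[{"translation":[-0.1,-0.3,0],"twist":[-0.042,0,0],"grip":-1},{"translation":[0,0,0],"twist":[0,0,0],"grip":-1},{"translation":[-0.1,-0.3,0],"twist":[-0.042,0,0],"grip":-1},{"translation":[0,0,0],"twist":[0,0,0],"grip":-1},{"translation":[-0.1,-0.3,0],"twist":[-0.042,0,0],"grip":-1},{"translation":[0,0,0],"twist":[0,0,0],"grip":-1},{"translation":[-0.1,-0.3,0],"twist":[-0.042,0,0],"grip":-1},{"translation":[0,0,0],"twist":[0,0,0],"grip":-1},{"translation":[0,0,0],"twist":[0,0,0],"grip":-1},{"translation":[0,0,0],"twist":[0,0,0],"grip":-1}]' 45
python3 - <<'E'
from h import *
where(); tgt(.0055,0,1,dx=-.0015)
E
```

```text
t: 18.45
tool_pos: [0.5479, 0.1892, 0.1042]
orientation: [1.928, 1.997, 0.481]
force: [-1.8, 1.7, -4.0]
opening: 0.0195
tip in mouth mm [-1.37  0.57 -4.7 ] axis in mouth deg x,y [ 2.99 -0.01] F mouth [-3.5, 1.7, -2.6] op 0.019546407269230914
total [-0.6 -0.7  0.7] [-0.052 -0.    -0.003] row: mm [-0.57 -0.67  0.71] rad [-0.0522 -0.0001 -0.0027]
```

```bash

python3 -m pendant '[{"translation":[-0.2,-0.6,0],"twist":[-0.03,0,0],"grip":-1},{"translation":[0,0,0],"twist":[0,0,0],"grip":-1},{"translation":[-0.2,-0.4,0],"twist":[-0.022,0,0],"grip":-1},{"translation":[0,0,0],"twist":[0,0,0],"grip":-1},{"translation":[0,0,3],"twist":[0,0,0],"grip":-1},{"translation":[0,0,0],"twist":[0,0,0],"grip":-1},{"translation":[0,0,3],"twist":[0,0,0],"grip":-1},{"translation":[0,0,0],"twist":[0,0,0],"grip":-1},{"translation":[0,0,0],"twist":[0,0,0],"grip":-1},{"translation":[0,0,0],"twist":[0,0,0],"grip":-1}]' 45
python3 - <<'E'
from h import *
where(); tgt(.030,0,5,dx=-.0015)
E
```

```text
t: 19.45
tool_pos: [0.5507, 0.1892, 0.0984]
orientation: [1.901, 1.966, 0.525]
force: [-3.6, 1.1, -1.2]
opening: 0.0197
tip in mouth mm [ -1.34   0.52 -11.21] axis in mouth deg x,y [ 0.25 -0.02] F mouth [-3.7, 1.2, 0.8] op 0.019736256762652307
total [-0.5 -0.1 18.8] [-0.004 -0.    -0.004] row: mm [-0.1  -0.03  3.76] rad [-0.0009 -0.0001 -0.0008]
```

```bash

python3 -m pendant '[{"translation":[0,-0.6,4],"twist":[-0.004,0,0],"grip":-1},{"translation":[0,0,0],"twist":[0,0,0],"grip":-1},{"translation":[0,0,4],"twist":[0,0,0],"grip":-1},{"translation":[0,0,0],"twist":[0,0,0],"grip":-1},{"translation":[0,0,4],"twist":[0,0,0],"grip":-1},{"translation":[0,0,0],"twist":[0,0,0],"grip":-1},{"translation":[0,0,4],"twist":[0,0,0],"grip":-1},{"translation":[0,0,0],"twist":[0,0,0],"grip":-1},{"translation":[0,0,0],"twist":[0,0,0],"grip":-1},{"translation":[0,0,0],"twist":[0,0,0],"grip":-1}]' 45
python3 - <<'E'
from h import *
where(); tgt(.042,0,5,dx=-.0017)
E
```

```text
t: 20.45
tool_pos: [0.5593, 0.1896, 0.0833]
orientation: [1.897, 1.963, 0.529]
force: [-2.2, 1.7, -0.9]
opening: 0.0202
tip in mouth mm [ -1.41   0.54 -28.63] axis in mouth deg x,y [-0.05 -0.02] F mouth [-2.3, 1.8, 0.3] op 0.020221481052577834
total [-0.5 -0.3 13.4] [ 0.001 -0.    -0.004] row: mm [-0.11 -0.06  2.67] rad [ 0.0002 -0.0001 -0.0008]
```

```bash

python3 -m pendant '[{"translation":[0,0,4],"twist":[0,0,0],"grip":-1},{"translation":[0,0,0],"twist":[0,0,0],"grip":-1},{"translation":[0,0,4],"twist":[0,0,0],"grip":-1},{"translation":[0,0,0],"twist":[0,0,0],"grip":-1},{"translation":[0,0,3],"twist":[0,0,0],"grip":-1},{"translation":[0,0,0],"twist":[0,0,0],"grip":-1},{"translation":[0,0,2.5],"twist":[0,0,0],"grip":-1},{"translation":[0,0,2],"twist":[0,0,0],"grip":-1},{"translation":[0,0,0],"twist":[0,0,0],"grip":-1},{"translation":[0,0,0],"twist":[0,0,0],"grip":-1}]' 45
python3 - <<'E'
from h import *
where()
E
```

```text
t: 21.45
tool_pos: [0.5661, 0.1901, 0.0716]
orientation: [1.899, 1.964, 0.526]
force: [-0.3, 0.6, -3.5]
opening: 0.0197
tip in mouth mm [ -1.4    0.82 -42.17] axis in mouth deg x,y [0.11 0.04] F mouth [-2.0, 0.6, -2.9] op 0.0196525991527749
```

```bash

python3 -m pendant '[{"translation":[0,0,1.5],"twist":[0,0,0],"grip":-1},{"translation":[0,0,1.5],"twist":[0,0,0],"grip":-1},{"translation":[0,0,1.5],"twist":[0,0,0],"grip":-1},{"translation":[0,0,1.5],"twist":[0,0,0],"grip":-1},{"translation":[0,0,0],"twist":[0,0,0],"grip":-1},{"translation":[0,0,0],"twist":[0,0,0],"grip":-1},{"translation":[0,0,0],"twist":[0,0,0],"grip":-1},{"translation":[0,0,0],"twist":[0,0,0],"grip":-1},{"translation":[0,0,0],"twist":[0,0,0],"grip":-1},{"translation":[0,0,0],"twist":[0,0,0],"grip":-1}]' 45
python3 - <<'E'
from h import *
where()
E
```

```text
t: 22.45
tool_pos: [0.5662, 0.1901, 0.0712]
orientation: [1.903, 1.966, 0.517]
force: [-7.5, 1.4, 3.2]
opening: 0.0197
tip in mouth mm [ -1.57   0.75 -42.54] axis in mouth deg x,y [0.47 0.2 ] F mouth [-4.8, 1.7, 6.5] op 0.01970197638481392
```

```bash

python3 -m pendant '[{"translation":[0,0,0],"twist":[0,0,0],"grip":0.2},{"translation":[0,0,0],"twist":[0,0,0],"grip":0.2},{"translation":[0,0,0],"twist":[0,0,0],"grip":0.2},{"translation":[0,0,0],"twist":[0,0,0],"grip":0.2},{"translation":[0,0,0],"twist":[0,0,0],"grip":0.2},{"translation":[0,0,0],"twist":[0,0,0],"grip":0.2},{"translation":[0,0,0],"twist":[0,0,0],"grip":0.2},{"translation":[0,0,-5],"twist":[0,0,0],"grip":0.2},{"translation":[0,0,-10],"twist":[0,0,0],"grip":0.2},{"translation":[0,0,-10],"twist":[0,0,0],"grip":0.2}]'
python3 -m pendant '[{"translation":[0,0,-12],"twist":[0,0,0],"grip":0.2},{"translation":[0,0,-12],"twist":[0,0,0],"grip":0.2},{"translation":[0,0,-12],"twist":[0,0,0],"grip":0.2},{"translation":[0,0,-12],"twist":[0,0,0],"grip":0.2},{"translation":[0,0,-12],"twist":[0,0,0],"grip":0.2},{"translation":[0,0,-12],"twist":[0,0,0],"grip":0.2},{"translation":[0,0,-12],"twist":[0,0,0],"grip":0.2},{"translation":[0,0,0],"twist":[0,0,0],"grip":0.2},{"translation":[0,0,0],"twist":[0,0,0],"grip":0.2},{"translation":[0,0,0],"twist":[0,0,0],"grip":0.2}]'
python3 - <<'E'
from h import *
cap('wrist','w5'); p,P=cloud('w5')
Q=(P-B)@np.c_[XS,YS,BA]
m=(np.hypot(Q[...,0],Q[...,1])<22)&(Q[...,2]>2)&(Q[...,2]<80)
S=Q[m]*1 if 0 else Q[(np.hypot(Q[...,0],Q[...,1])<.022)&(Q[...,2]>.002)&(Q[...,2]<.08)]
t=S[S[:,2]>.044]; print('handle top z',np.percentile(S[:,2],[5,50,95,99]).round(4),'top centre',t.mean(0).round(4))
cv2.imwrite('pics/v9.png',p[80:320,160:480][:,:,::-1])
E
```

```text
t: 23.45
tool_pos: [0.555, 0.189, 0.0947]
orientation: [1.902, 1.964, 0.519]
force: [-0.4, 0.2, -0.5]
opening: 0.0558
t: 24.45
tool_pos: [0.5106, 0.1893, 0.1817]
orientation: [1.896, 1.959, 0.535]
force: [0.2, 0.9, 0.2]
opening: 0.0557
handle top z [0.0043 0.0479 0.0498 0.0502] top centre [0.0004 0.0013 0.0488]
```

View pics/v9.png

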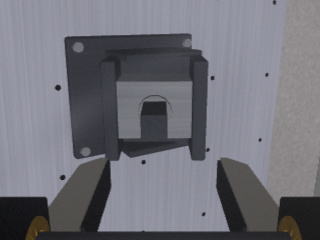

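```bash
python3 -c "
from h import *
s=robot.read_state();print(s['t'],s['force']);robot.close_job()"
```

```text
24.5 [-0.0552092  -0.14024035 -0.43260523]
the job is handed in; nothing more can be done
```

The square-handled pin is in the inclined mount's bore with its collar down on the bush. I released it, backed the gripper away and handed the job in at 24.5 s of the 53 s; no verdict was reported.

- **Insertion:** The pin went in leaning 12° and sat about 5.6 mm below the face before I straightened it and slid it home. That depth is my estimate from the arm's pose, not a direct measurement.
- **Last checks:**
  - With the collar down, a further 6 mm push moved it only 0.4 mm and the force rose.
  - The last wrist picture put the handle top 48.8 mm above the bush face (49 mm is fully seated), and its centre within 1.5 mm of the bore position I had measured.
  - The wrist force was near zero after release.
- **Reported tool point:** The reported tool point was about 37 mm beyond the visible fingertips. The first grasp therefore closed just above the handle and missed. I corrected for this and the second grasp held, at a 19.9 mm opening.
- **Sideways position:** The wrist camera and the tool pose disagreed by about 1–2 mm along the slope. I followed the light contact forces, which stayed at or below about 8 N in the readings.
- **Other objects:** I worked clear of the other pins, the bottle, the ring and the pink look-alikes, but did not re-measure their positions at the end.

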